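# Comb the graphite electrodes into two rows

## Robot

A 6-joint arm with a two-finger parallel gripper is mounted at the origin on the work surface. World frame = base frame: x ahead of the robot, y to its left, z up, the work surface at z = 0. Lengths are in m, angles in rad, forces in N, time in s.
With the tool pointing down it reaches from about 0.375 to 0.9 m from the base axis. Payload 3.1 kg.
Tool frame: the origin (TCP) lies on the front face of the gripper's body, between the roots of the fingers; the fingertips stand 73 mm ahead of it and the grasp point (between the pads) lies 54 mm ahead of it (manip.finger_overhang is the distance from the TCP to the fingertips, in m); z points along the fingers, y is the direction in which the jaws open and shut (so a half turn about z gives the same grasp; the last joint's range is limited). The gripper opens to 85 mm and grips with 20 to 120 N. Pads are 22 mm wide; open, the fingers measure 114 mm over their backs; the gripper's body (76 mm by 85 mm) begins 54 mm behind the grasp point. The pads swing forward as they close: fully open they stand 13 mm farther back than shut.
Start: joints at [1.054, 0.527, 1.433, -0, 1.181, -0.178], TCP at [0.208, 0.589, 0.304] pointing down, gripper open.
Joint ranges: [-3.08, 3.08], [-0.75, 2.2], [0.22, 2.44], [-1.43, 4.57], [0, 2.65], [-2.85, 2.85]. Speed limits (rad/s): [2.79, 2.79, 3.14, 3.14, 3.14, 3.14].

## Interface

Orientations are given as a unit quaternion [x, y, z, w].
In Python, from station import manip gives the robot as it stands.
- The arm moves only by the tool apply_moves, never from a script. Its argument "increments" is a list that holds one entry, the list of rows, each a list of 4 numbers: the shift along the tool's x, y, z in m, then the turn about the tool's z in degrees. In form: [[[dx, dy, dz, spin], ...]]. A call has 1 to 5 rows; each row shifts and turns the pose as measured when the row begins, along the tool's axes as they then stand; what a row does not reach is not made up. A row lasts 1/10 s, in which the tool goes at most 50 mm and 8.59 degrees, less where a joint would pass 70% of its speed; a pose out of reach is approached as far as the arm can. A call with a gripper value outside its range is refused whole. "fingers" is the opening, from 0 (shut) to 1 (fully open), set as the call begins (left out, the last holds). The fingers move at their own pace and stop on an object; "newtons" is the grip in N (left out, the last holds). Time passes only in rows, so rows that do not move let the fingers close. It gives the time, the measured TCP pose, the force and the opening at its end, in the units of the state.
- manip.sense(): the state, without advancing time (a new reading comes with each control period).
- manip.snapshot(name): name is "scene" or "top"; returns (picture, depth): 420x560x3 uint8, red, green, blue; 420x560 float32, m along the optical axis (not along the pixel's ray), 0 where there is no reading.
- manip.camera_model(name): a dict with "mtx" (3x3 intrinsics, pixels), "R" (3x3) and "t" (3): a world point X has camera coordinates R X + t. Camera axes: x right, y down, z forward; pixel columns grow to the right and rows downward; lengths in m; the calibration is good to about 2 mm. A picture is of the moment at which its call begins. camera_model takes no time and is no camera call.
- manip.sign_off(): hands the job in, once; it reports no verdict.
The state is a dict: "t": time; "q": joint angles; "qd": joint speeds; "tau": joint torques, N m; "tcp_pos": TCP position; "tool_rot": TCP orientation; "force": force on the tool from outside, world axes, zero at the start; "ft_torque": the same for the moment, N m; "finger_gap": opening from 0.0 (shut) to 1.0 (fully open).
Only numpy, scipy, OpenCV 4.12 (cv2) and the standard library are available. Lean on these libraries where they do the work, as an engineer would, in place of code of your own. Each camera call takes 0.05 s, during which the arm holds its last target.

## Task

Take the rake from its rest and comb the scattered graphite rods in the tray up against the orange stop bar, so that each lane holds its three rods as one tight row, parallel to the bar. Snug both rows together against the bar with a gentle, steady push of about 10 N on the rake, shared by both rows and held for half a second: graphite is brittle, so never bear on any one rod with more than 12 N (nor on the tray with more than 20 N), and never touch the rods with the fingers. Then stand the rake back in its rest, let go, and leave everything else on the bench where it is.

Things in the scene. Friction and masses are not known exactly. Their poses are not given: they have to be found in the camera images.
- tray: Shallow pale blue-grey tray fixed to the bench, 228 (its x) by 322 (its y). Origin: centre of its underside, on the bench. Floor 5 above the origin; walls 6 thick, tops 16 above the origin; inside 216 by 310. A rib 4 thick along tray y at tray x = 0, top 12 above the origin, parts it into two lanes 106 wide. Rods slide on it with well under 1 N per row.
- tray_floor (a point): Centre of the tray's floor top, same axes as the tray. An orange stop bar (12 high, 14 thick, rigid) lies across both lanes, parallel to tray x, towards the +y end. It was set by hand: its face to the rods is anywhere from 93 to 125 along tray +y, is not measured, and must be found by touch. At the start the rods lie between -115 and 65 along tray y.
- rake_grip (a point): Point on the axis of the rake's blue upright handle (30 along rake x, 22 along rake y, 54 high), 54 above the tine tips, 28 below the handle's top, 26 above the head's top. x along the head, y across it (the thin way of the handle), z up. Stands on its tines in its rest at the start. 0.14 to 0.24 kg.
- rake: The same rake and axes, origin amid the tine tips. Aluminium head 206 long (x), 20 deep (y), its top 28 above the tips; ten tines under it, 16 long, 7 wide, 20 deep, flat vertical faces, at x = +-12, 33, 54, 75, 96. The middle gap (17) passes over the tray's rib. Sweep it along tray y with its head along tray x.
- rest_floor (a point): Grey rest of the rake, fixed: an open shallow box 234 by 46 outside, 14 high, walls 5 (inside 224 by 36). This point: centre of its inner floor, 5 above the bench. x along its length, z up. The rake stands in it, either way round. It is to the right or the left of the tray.
- rod_a1: Dark graphite electrode, square rod 90 (its x) by 10 by 10, about 22 g, lying in the tray's +x lane. Origin: centre of its underside.
- rod_a1_mid (a point): centre of that rod, x along the rod
- rod_a2: Dark graphite electrode, square rod 90 (its x) by 10 by 10, about 22 g, lying in the tray's +x lane. Origin: centre of its underside.
- rod_a2_mid (a point): centre of that rod, x along the rod
- rod_a3: Dark graphite electrode, square rod 90 (its x) by 10 by 10, about 22 g, lying in the tray's +x lane. Origin: centre of its underside.
- rod_a3_mid (a point): centre of that rod, x along the rod
- rod_b1: Dark graphite electrode, square rod 90 (its x) by 10 by 10, about 22 g, lying in the tray's -x lane. Origin: centre of its underside.
- rod_b1_mid (a point): centre of that rod, x along the rod
- rod_b2: Dark graphite electrode, square rod 90 (its x) by 10 by 10, about 22 g, lying in the tray's -x lane. Origin: centre of its underside.
- rod_b2_mid (a point): centre of that rod, x along the rod
- rod_b3: Dark graphite electrode, square rod 90 (its x) by 10 by 10, about 22 g, lying in the tray's -x lane. Origin: centre of its underside.
- rod_b3_mid (a point): centre of that rod, x along the rod
- bottle: clear reagent bottle with a blue cap, 68 across, 150 high; bystander. Origin: centre of its underside.
- jar: clear jar with a white lid, 76 across, 105 high; bystander. Origin: centre of its underside.
- beaker: small open glass beaker, 68 across, 85 high; bystander. Origin: centre of its underside.
- clampring: flat steel ring, 60 across, 12 high; bystander. Origin: centre of its underside.
- spatula: flat steel lab spatula lying flat, 150 long, 5 thick; bystander. Origin: centre of its underside.
- rack: blue test-tube rack with six tubes, fixed, 200 by 50, 72 high; to the left or right of the tray, on the side where the rake's rest is not. Origin: centre of its underside.
Things that resemble listed ones, but are neither listed nor needed, are in the scene too. Of the things like the rake, leave any that is turquoise; of the rest the larger one is meant.

How it is judged:
By the outcome, as a careful person would: the job done as asked, in the order asked, and still so for the second after the job is handed in, with the robot touching nothing.
It also fails if it takes over 72 s, if anything falls off the work surface, if the arm or the gripper's body presses on something with over 40 N, if the wrist force passes 120 N, or if a joint passes its speed limit or range.

## Working session

There is one attempt and no reset: what is moved stays moved. The work goes in short steps, Python scripts to look and compute and a tool call to move; the robot and the scene stay as the last step left them, time stands still between calls to the robot, and variables do not carry over. Pictures are saved under pics/ and viewed, and the job is handed in when it is done.

Besides the shell and the picture viewer there is one more tool, called after "Call:" in YAML: its name, and indented under it one key for each argument. apply_moves: Moves the arm, as the interface text tells. Its arguments: {"type":"object","properties":{"increments":{"type":"array","items":{"type":"array","items":{"type":"array","items":{"type":"number"}}}},"fingers":{"type":"number"},"newtons":{"type":"number"}},"required":["increments"]}

```bash
ls; mkdir -p pics; python3 - <<'E'
from station import manip
import cv2,numpy as np
np.set_printoptions(precision=4,suppress=True)
for n in("scene","top"):
    p,d=manip.snapshot(n); np.savez(f"pics/{n}0.npz",p=p,d=d)
    cv2.imwrite(f"pics/{n}0.png",p[:,:,::-1]); m=manip.camera_model(n); print(n,m)
print(manip.sense())
E
```

```text
pics
scene {'mtx': array([[387.4731,   0.    , 284.5777],
       [  0.    , 387.4731, 212.0389],
       [  0.    ,   0.    ,   1.    ]]), 'R': array([[ 0.478 ,  0.8781,  0.0188],
       [ 0.6567, -0.3431, -0.6716],
       [-0.5833,  0.3334, -0.7407]]), 't': array([-0.2925, -0.2568,  1.2969])}
top {'mtx': array([[384.5132,   0.    , 281.7184],
       [  0.    , 384.5132, 216.4134],
       [  0.    ,   0.    ,   1.    ]]), 'R': array([[-0.0023, -1.    ,  0.0011],
       [-0.9959,  0.0022, -0.0905],
       [ 0.0905, -0.0013, -0.9959]]), 't': array([0.0432, 0.5399, 1.1605])}
{'t': 0.1, 'q': array([ 1.0535,  0.5284,  1.4338, -0.    ,  1.1814, -0.1785]), 'qd': array([ 0.0007, -0.0024, -0.0022,  0.0009,  0.0023, -0.0006]), 'tau': array([ -0.0002, -44.331 , -17.8588,  -0.0002,   0.004 ,  -0.    ]), 'tcp_pos': array([0.2074, 0.589 , 0.303 ]), 'tool_rot': array([ 0.1686,  0.9857, -0.0009, -0.0003]), 'force': array([ 0.9101, -0.9933, -0.4028]), 'ft_torque': array([-0.0128,  0.0342, -0.0514]), 'finger_gap': 1.0047294737425188}
```

View pics/scene0.png

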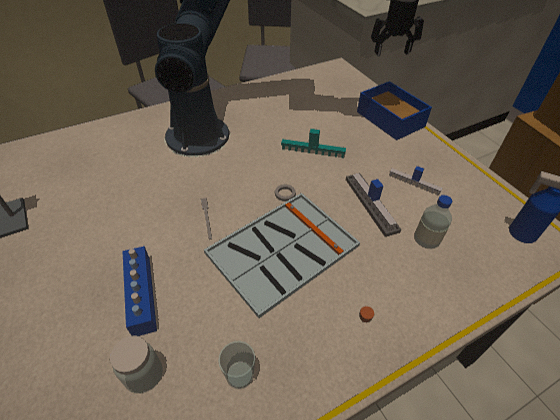

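View pics/top0.png

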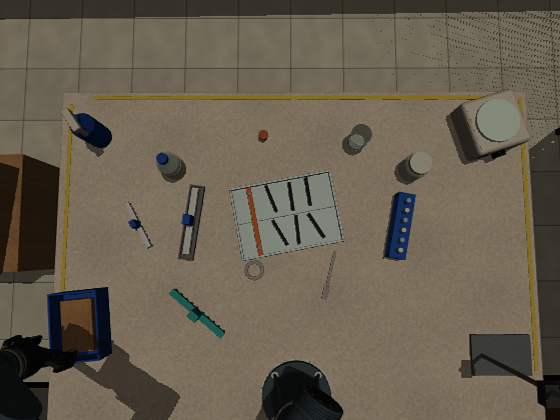

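The top view shows the rake in its rest at about (190,222). The tray is at (287,215), with the orange bar on its left, which is world +y. The turquoise rake and the smaller rake at (138,226) are decoys. Next I measure.

```bash
cat > h.py <<'E'
import cv2,numpy as np
np.set_printoptions(precision=4,suppress=True)
from station import manip
CM={n:manip.camera_model(n) for n in("scene","top")}
def cast(n,uv,z):
    c=CM[n];uv=np.atleast_2d(np.asarray(uv,float)); r=np.c_[(uv-c["mtx"][:2,2])/c["mtx"][0,0],np.ones(len(uv))]@c["R"]
    o=-c["R"].T@c["t"]; s=(z-o[2])/r[:,2]; return o+r*s[:,None]
def proj(n,X):
    c=CM[n];x=np.atleast_2d(X)@c["R"].T+c["t"]; return x[:,:2]/x[:,2:]*c["mtx"][0,0]+c["mtx"][:2,2]
E
python3 - <<'E'
from h import *
for n,(x0,y0,x1,y1) in dict(top=(170,160,350,270),scene=(190,160,450,330)).items():
    p=np.load(f"pics/{n}0.npz")["p"][y0:y1,x0:x1,::-1]
    s=800//(x1-x0); s=min(s,4)if n=="top" else 3
    cv2.imwrite(f"pics/c_{n}.png",cv2.resize(p,None,fx=s,fy=s,interpolation=cv2.INTER_CUBIC))
p=np.load("pics/top0.npz")["p"]
hsv=cv2.cvtColor(p,cv2.COLOR_RGB2HSV)
for (u,v) in [(250,180+10),(280,190),(300,235),(254,220),(188,219),(200,195),(184,255),(190,240),(270,197),(230,150),(186,240),(195,240)]: print((u,v),p[v,u],hsv[v,u])
E
```

```text
(250, 190) [109  47  13] [ 11 225 109]
(280, 190) [125 131 121] [ 48  19 131]
(300, 235) [120 125 115] [ 45  20 125]
(254, 220) [126  57  24] [ 10 206 126]
(188, 219) [22 48 97] [110 197  97]
(200, 195) [64 60 55] [17 36 64]
(184, 255) [61 58 52] [20 38 61]
(190, 240) [104 100  92] [ 20  29 104]
(270, 197) [15 15 15] [ 0  0 15]
(230, 150) [123 110  92] [ 17  64 123]
(186, 240) [131 127 118] [ 21  25 131]
(195, 240) [51 48 45] [15 30 51]
```

View pics/c_top.png

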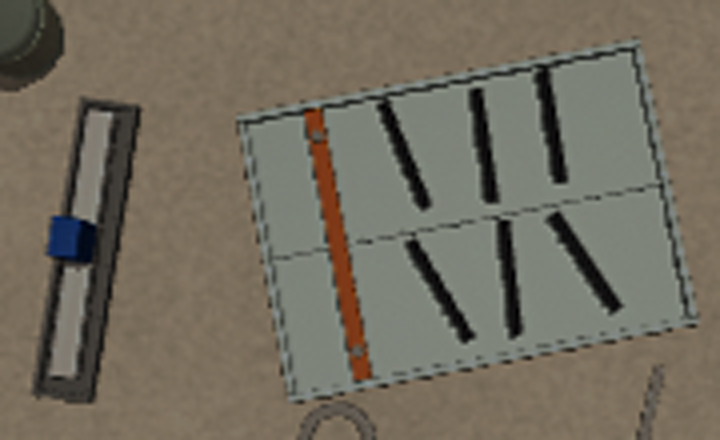

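View pics/c_scene.png

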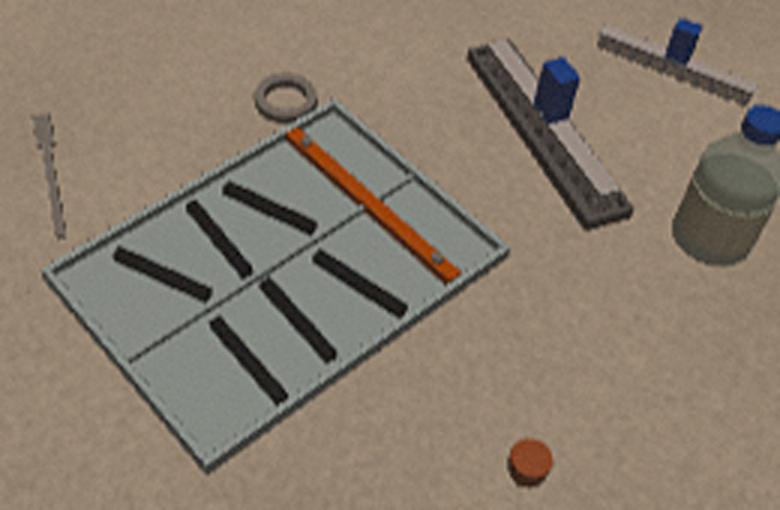

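```bash
cat >> h.py <<'E'
def bigblob(m,seed=None):
    n,l,s,c=cv2.connectedComponentsWithStats(m.astype(np.uint8))
    k=l[seed[1],seed[0]] if seed else 1+np.argmax(s[1:,4]); return (l==k)
def rectfit(n,mask,z):
    """outer contour -> plane z -> min-area rect: centre, sides, long-axis yaw deg; +0.5px handled by mask dilation-free edges"""
    M=cv2.resize(mask.astype(np.float32),None,fx=4,fy=4,interpolation=cv2.INTER_LINEAR)>.5
    c,_=cv2.findContours(M.astype(np.uint8),cv2.RETR_EXTERNAL,cv2.CHAIN_APPROX_NONE)
    c=max(c,key=cv2.contourArea)[:,0].astype(float); uv=(c+.5)/4-.5
    X=cast(n,uv,z)[:,:2]; r=cv2.minAreaRect((X*1000).astype(np.float32)); b=cv2.boxPoints(r)
    e=[b[1]-b[0],b[2]-b[1]]; L=[np.linalg.norm(v) for v in e]; i=int(L[1]>L[0]); v=e[i]
    return np.array(r[0]),L[i],L[1-i],(np.degrees(np.arctan2(v[1],v[0]))+90)%180-90
E
python3 - <<'E'
from h import *
out={}
for n,seed in dict(top=(280,190),scene=(300,210)).items():
    p=np.load(f"pics/{n}0.npz")["p"];hsv=cv2.cvtColor(p,cv2.COLOR_RGB2HSV).astype(int)
    m=((hsv[...,0]>30)&(hsv[...,0]<105)&(hsv[...,1]<45)&(hsv[...,1]>8)&(hsv[...,2]>40))
    m=cv2.morphologyEx(m.astype(np.uint8),cv2.MORPH_CLOSE,np.ones((9,9)))
    m=bigblob(m,None if n=='top' else None)
    print(n,"tray",rectfit(n,m,.016))
    cv2.imwrite(f"pics/m_{n}.png",m.astype(np.uint8)*255)
    P=[(181,178,211,266)] if n=="top" else [(340,165,405,240)]
    x0,y0,x1,y1=P[0]; w=np.zeros(m.shape,bool); w[y0:y1,x0:x1]=1
    b=bigblob(w&(hsv[...,1]>120)&(hsv[...,0]>95))
    print("handle",rectfit(n,b,.087), rectfit(n,b,.06),np.argwhere(b).mean(0)[::-1])
    r=((hsv[...,2]<200)&w&((hsv[...,1]<43)))
    r=bigblob(cv2.morphologyEx((r|b).astype(np.uint8),cv2.MORPH_CLOSE,np.ones((3,3))))
    print("rest+",rectfit(n,r,.014),r.sum())
    o=(hsv[...,1]>170)&(hsv[...,0]<20)&(hsv[...,2]>60); o=bigblob(o); print("bar",rectfit(n,o,.017))
    h=bigblob((hsv[...,2]>85)&(hsv[...,1]<45)&w); print("headtop",rectfit(n,h,.033),h.sum())
    print("depth handle",[np.load(f"pics/{n}0.npz")["d"][tuple(q)] for q in np.argwhere(b)[::12]])
E
```

```text
top tray (array([547.5034,  28.7288]), np.float32(322.76328), np.float32(229.12915), np.float32(-79.17532))
handle (array([526.5898, 316.6527]), np.float32(34.330338), np.float32(31.990658), np.float32(80.42294)) (array([528.8569, 323.2512]), np.float32(35.1597), np.float32(32.76352), np.float32(80.42302)) [187.5495 219.2613]
rest+ (array([525.1893, 326.7774]), np.float32(233.28308), np.float32(57.455147), np.float32(-8.263779)) 1102
bar (array([529.4655, 128.3451]), np.float32(163.55927), np.float32(14.72373), np.float32(10.785507))
headtop (array([468.9178, 330.6418]), np.float32(88.38627), np.float32(21.392815), np.float32(-7.0606155)) 175
depth handle [np.float32(1.1233556), np.float32(1.1259658), np.float32(1.1654468), np.float32(1.1254904), np.float32(1.1197923), np.float32(1.1234767), np.float32(1.1254637), np.float32(1.11708), np.float32(1.1203785), np.float32(1.1516074)]
scene tray (array([551.9946,  26.5491]), np.float32(326.62653), np.float32(236.8774), np.float32(-79.18552))
handle (array([541.3953, 318.9113]), np.float32(53.71343), np.float32(24.68927), np.float32(-12.733192)) (array([521.3923, 341.1688]), np.float32(55.765743), np.float32(25.632654), np.float32(-12.733238)) [377.3889 184.4861]
rest+ (array([531.3477, 338.5404]), np.float32(244.81418), np.float32(95.45164), np.float32(-9.897339)) 1107
bar (array([531.4883, 125.4779]), np.float32(214.83197), np.float32(20.037151), np.float32(10.545044))
headtop (array([587.9169, 314.8499]), np.float32(93.848335), np.float32(23.59338), np.float32(-7.7699966)) 197
depth handle [np.float32(1.0392731), np.float32(1.0366879), np.float32(1.030136), np.float32(1.0260009), np.float32(1.0238842), np.float32(1.0231507)]
```

```bash
python3 - <<'E'
from h import *
for n in CM: print(n,-CM[n]["R"].T@CM[n]["t"])
for n,(x0,y0,x1,y1) in dict(top=(176,176,214,266),scene=(340,165,405,240)).items():
    p=np.load(f"pics/{n}0.npz")["p"];hsv=cv2.cvtColor(p,cv2.COLOR_RGB2HSV).astype(int)
    cv2.imwrite(f"pics/d_{n}.png",cv2.resize(p[y0:y1,x0:x1,::-1],None,fx=6,fy=6,interpolation=cv2.INTER_NEAREST))
    w=np.zeros(p.shape[:2],bool); w[y0:y1,x0:x1]=1
    h=(hsv[...,2]>85)&(hsv[...,1]<40)&w
    nn,l,s,c=cv2.connectedComponentsWithStats(h.astype(np.uint8))
    k=[i for i in range(1,nn) if s[i,4]>40]; H=np.isin(l,k)
    for i in k: print(n,"seg",s[i],rectfit(n,l==i,.033), cast(n,c[i],.033))
    # line fit through all head pixels on plane
    X=cast(n,np.argwhere(H)[:,::-1],.033)[:,:2]*1000
    r=cv2.minAreaRect(X.astype(np.float32)); print("both",r)
E
```

```text
scene [ 1.0649 -0.2636  0.7936]
top [0.4328 0.0435 1.2046]
top seg [188 187  10  29 174] (array([587.5015, 316.0258]), np.float32(88.53775), np.float32(21.535074), np.float32(-7.0606537)) [[0.5871 0.3159 0.033 ]]
top seg [182 226  11  29 174] (array([468.9178, 330.6418]), np.float32(88.38627), np.float32(21.392815), np.float32(-7.0606155)) [[0.4676 0.3307 0.033 ]]
both ((528.2324829101562, 323.3616027832031), (19.141921997070312, 205.57501220703125), 82.944580078125)
scene seg [390 169  15   8  48] (array([481.3365, 449.3469]), np.float32(45.855644), np.float32(17.748634), np.float32(28.680923)) [[0.4812 0.4491 0.033 ]]
scene seg [353 173  17  22 128] (array([470.4574, 331.0279]), np.float32(90.67649), np.float32(25.01629), np.float32(-6.9941177)) [[0.4665 0.33   0.033 ]]
scene seg [373 200  23  25 175] (array([587.4886, 315.027 ]), np.float32(92.93266), np.float32(22.4495), np.float32(-7.477104)) [[0.5889 0.3146 0.033 ]]
scene seg [340 226  17  14  45] (array([601.9991, 186.3152]), np.float32(57.474926), np.float32(8.7944), np.float32(9.926537)) [[0.6032 0.1864 0.033 ]]
scene seg [340 231  11   9  55] (array([606.3104, 175.7771]), np.float32(28.533234), np.float32(26.851551), np.float32(-34.02487)) [[0.6068 0.1705 0.033 ]]
both ((545.989501953125, 311.675537109375), (143.54075622558594, 307.3515625), 45.22235107421875)
```

View pics/d_top.png

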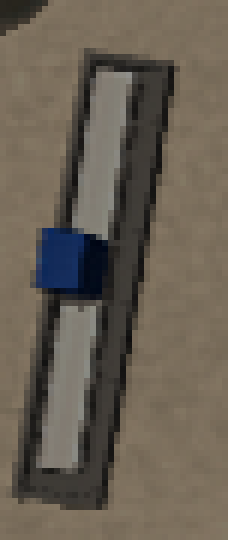

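View pics/d_scene.png

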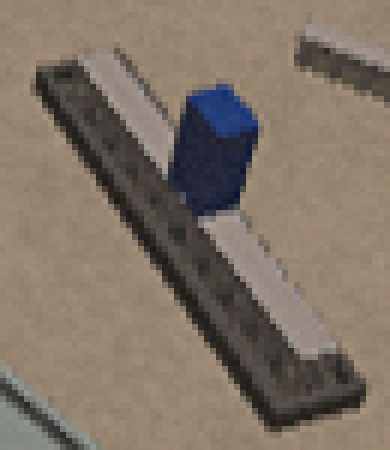

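```bash
python3 - <<'E'
from h import *
for n,(x0,y0,x1,y1) in dict(top=(176,180,211,266),scene=(342,170,402,240)).items():
    p=np.load(f"pics/{n}0.npz")["p"];hsv=cv2.cvtColor(p,cv2.COLOR_RGB2HSV).astype(int)
    w=np.zeros(p.shape[:2],bool); w[y0:y1,x0:x1]=1
    m=w&((hsv[...,1]<44)|(hsv[...,2]<70))&~((hsv[...,1]>120)&(hsv[...,0]>95))
    m=bigblob(cv2.morphologyEx(m.astype(np.uint8),cv2.MORPH_CLOSE,np.ones((5,5))))
    q=p.copy(); q[m]=(255,0,0); cv2.imwrite(f"pics/e_{n}.png",cv2.resize(q[y0:y1,x0:x1,::-1],None,fx=6,fy=6,interpolation=cv2.INTER_NEAREST))
    print(n,rectfit(n,m,.014))
# corners of rest rim read in crops (px): top crop scale 6
c=np.array([[90,52],[175,65],[105,508],[14,496]])/6+[176,176]-.5
X=cast("top",c,.014)*1000; print(X, X.mean(0)); print(np.diff(X[[0,1,2,3,0]],axis=0)[:,:2], np.linalg.norm(np.diff(X[[0,1,2,3,0]],axis=0),axis=1))
E
```

```text
top (array([524.0145, 323.0527]), np.float32(237.20006), np.float32(50.81895), np.float32(-8.230881))
scene (array([532.0708, 337.6534]), np.float32(246.58815), np.float32(93.83828), np.float32(-9.62793))
[[642.9844 327.5062  14.    ]
 [636.0275 283.0339  14.    ]
 [406.3723 315.2795  14.    ]
 [412.5983 362.0631  14.    ]] [524.4956 321.9707  14.    ]
[[  -6.9569  -44.4723]
 [-229.6552   32.2456]
 [   6.2259   46.7836]
 [ 230.3861  -34.5569]] [ 45.0131 231.9079  47.196  232.9634]
```

View pics/e_top.png

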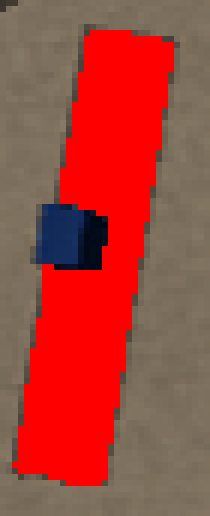

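```bash
cat >> h.py <<'E'
from scipy.spatial.transform import Rotation as Ro
def togo(target,jaw_deg=None,verbose=True):
    """tool-axis shift [mm] and spin [deg] from here to the target tcp (m), jaw_deg: world heading of tool y"""
    s=manip.sense(); R=Ro.from_quat(s["tool_rot"]).as_matrix(); d=R.T@(np.array(target)-s["tcp_pos"])
    h=np.degrees(np.arctan2(R[1,1],R[0,1])); sp=None if jaw_deg is None else (h-jaw_deg+180)%360-180
    print("t",s["t"],"tcp",s["tcp_pos"],"jaw",h.round(2),"tilt",R[:,2],"gap",s["finger_gap"].__round__(4),"F",s["force"],"T",s["ft_torque"],"q6",s["q"][5])
    print("shift mm",d*1000,"spin",sp); return d,sp
TC=np.array([.5475,.0287]); ang=np.radians(10.82); TX=np.array([np.cos(ang),np.sin(ang)]); TY=np.array([-np.sin(ang),np.cos(ang)])
def tray(x,y): return TC+x*TX+y*TY
def totray(p): p=np.asarray(p)[...,:2]-TC; return np.stack([p@TX,p@TY],-1)
E
python3 - <<'E'
from h import *
togo([.528,.3233,.185],82.9)
E
```

```text
t 0.1 tcp [0.2074 0.589  0.303 ] jaw 70.59 tilt [-0.001  -0.0017 -1.    ] gap 1.0047 F [ 0.9101 -0.9933 -0.4028] T [-0.0128  0.0342 -0.0514] q6 -0.17850496991219614
shift mm [-390.6912 -143.8523  118.1687] spin -12.311398255586482
```

Call:
apply_moves:
  increments:
    - [[-0.04, -0.015, 0.01, -3], [-0.04, -0.015, 0.01, -3], [-0.04, -0.015, 0.01, -3], [-0.04, -0.015, 0.01, -3], [-0.04, -0.015, 0.01, 0]]
  fingers: 1
  newtons: 100

```text
t: 0.6
tcp_pos: [0.3838, 0.471, 0.2508]
tool_rot: [0.054, 0.999, 0.0, -0.002]
force: [0.8, 1.1, 0.2]
finger_gap: 1.0
```

```bash
python3 - <<'E'
from h import *
togo([.528,.3233,.185],82.9)
E
```

```text
t 0.6 tcp [0.3838 0.471  0.2508] jaw 83.8 tilt [-0.003   0.0004 -1.    ] gap 0.9998 F [0.8177 1.0778 0.2494] T [ 0.016  -0.0489  0.0467] q6 -0.761294279133975
shift mm [-159.4981 -131.3083   65.3186] spin 0.8979371308627151
```

Call:
apply_moves:
  increments:
    - [[-0.037, -0.031, 0.014, 0.5], [-0.037, -0.031, 0.015, 0.4], [-0.037, -0.031, 0.015, 0], [-0.034, -0.028, 0.014, 0], [-0.014, -0.012, 0.005, 0]]

```text
t: 1.1
tcp_pos: [0.5298, 0.3171, 0.1845]
tool_rot: [0.063, 0.998, 0.0, -0.001]
force: [-0.7, 0.5, 0.2]
finger_gap: 0.996
```

```bash
python3 - <<'E'
from h import *
togo([.528,.3233,.114],82.9)
E
```

```text
t 1.1 tcp [0.5298 0.3171 0.1845] jaw 82.74 tilt [-0.0024  0.0009 -1.    ] gap 0.9963 F [-0.7363  0.4788  0.2272] T [0.017  0.045  0.0021] q6 -1.0873234324899566
shift mm [ 2.3777  5.8373 70.5229] spin -0.1586928610618088
```

Call:
apply_moves:
  increments:
    - [[0.002, 0.006, 0.02, 0], [0, 0, 0.025, 0], [0, 0, 0.02, 0], [0, 0, 0.005, 0]]

```text
t: 1.5
tcp_pos: [0.5325, 0.3186, 0.1106]
tool_rot: [0.068, 0.998, 0.0, -0.001]
force: [-0.0, -1.1, 0.2]
finger_gap: 0.999
```

```bash
python3 - <<'E'
from h import *
togo([.528,.3233,.114],82.9)
E
```

```text
t 1.5 tcp [0.5325 0.3186 0.1106] jaw 82.23 tilt [-0.0023  0.0003 -1.    ] gap 0.9994 F [-0.0331 -1.0552  0.2179] T [-0.0423 -0.0142  0.027 ] q6 -1.077459581269876
shift mm [ 5.1217  4.0857 -3.3823] spin -0.6658103849398458
```

Call:
apply_moves:
  increments:
    - [[0.005, 0.005, -0.004, -0.7], [0, 0, 0, 0]]

```text
t: 1.7
tcp_pos: [0.5275, 0.3244, 0.1141]
tool_rot: [0.061, 0.998, -0.0, -0.002]
force: [-0.2, 0.2, 0.5]
finger_gap: 1.002
```

```bash
python3 - <<'E'
from h import *
togo([.528,.3233,.114],82.9)
E
```

```text
t 1.7 tcp [0.5275 0.3244 0.1141] jaw 82.97 tilt [-0.0048 -0.0005 -1.    ] gap 1.0024 F [-0.2425  0.2149  0.4929] T [-0.0297 -0.0117 -0.01  ] q6 -1.0786935598907237
shift mm [-0.6357 -1.0074  0.0958] spin 0.0706729570079574
```

Good. Close the fingers.

Call:
apply_moves:
  increments:
    - [[0, 0, 0, 0], [0, 0, 0, 0], [0, 0, 0, 0], [0, 0, 0, 0], [0, 0, 0, 0]]
  fingers: 0
  newtons: 110

```text
t: 2.2
tcp_pos: [0.5285, 0.326, 0.1182]
tool_rot: [0.06, 0.998, 0.001, 0.001]
force: [0.1, 0.2, -1.4]
finger_gap: 0.242
```

```bash
python3 - <<'E'
from h import *
togo([.528,.3233,.165],82.9)
E
```

```text
t 2.2 tcp [0.5285 0.326  0.1182] jaw 83.09 tilt [ 0.0016  0.0018 -1.    ] gap 0.2421 F [ 0.111   0.1941 -1.4035] T [-0.0087  0.0515 -0.0063] q6 -1.0786941451996828
shift mm [  0.0682  -2.6691 -46.8326] spin 0.19249442650001924
```

Call:
apply_moves:
  increments:
    - [[0, 0, -0.01, 0], [0, 0, -0.02, 0], [0, 0, -0.03, 0], [0, 0, -0.01, 0], [0, 0, 0, 0]]

```text
t: 2.7
tcp_pos: [0.5274, 0.3252, 0.1903]
tool_rot: [0.061, 0.998, 0.0, -0.001]
force: [-0.9, 0.8, -1.6]
finger_gap: 0.246
```

```bash
python3 - <<'E'
from h import *
for n in("scene","top"):
    p,d=manip.snapshot(n); np.savez(f"pics/{n}1.npz",p=p,d=d)
    cv2.imwrite(f"pics/{n}1.png",cv2.resize(p[100:280,150:430,::-1],None,fx=2.8,fy=2.8))
    togo([*tray(0,-.137),.185],100.82)
print(totray([[.528,.323]]))
E
```

```text
t 2.75 tcp [0.5273 0.3252 0.1897] jaw 83.06 tilt [-0.0027  0.0002 -1.    ] gap 0.2437 F [ 0.4937  0.0666 -1.461 ] T [ 0.0032 -0.0322  0.0335] q6 -1.0785088262361544
shift mm [ -97.6639 -422.3521    4.4662] spin -17.759943619388196
t 2.8 tcp [0.5269 0.325  0.1887] jaw 83.06 tilt [-0.0045 -0.0005 -1.    ] gap 0.2452 F [-0.073   0.3012 -1.6889] T [ 0.0002  0.0034 -0.0398] q6 -1.0785729754428985
shift mm [ -98.0709 -422.0919    3.7024] spin -17.757897200886475
[[0.0361 0.2927]]
```

View pics/scene1.png

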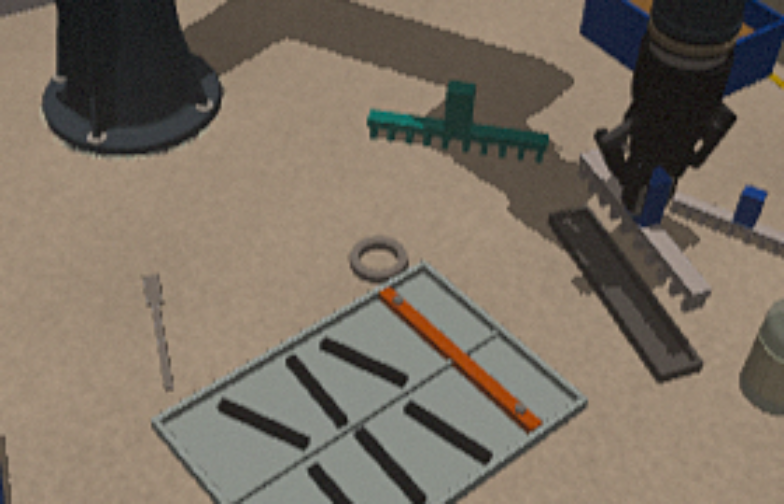

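Call:
apply_moves:
  increments:
    - [[-0.009, -0.042, 0, -5], [-0.006, -0.043, 0, -5], [-0.002, -0.043, 0, -5], [0.001, -0.043, 0, -3], [0.001, -0.043, 0, 0]]

```text
t: 3.3
tcp_pos: [0.5502, 0.1108, 0.1818]
tool_rot: [-0.109, 0.994, 0.001, -0.007]
force: [0.9, 0.8, -1.3]
finger_gap: 0.243
```

```bash
python3 - <<'E'
from h import *
togo([*tray(0,-.137),.185],100.82)
E
```

```text
t 3.3 tcp [0.5502 0.1108 0.1818] jaw 102.5 tilt [-0.0139  0.0004 -0.9999] gap 0.2429 F [ 0.9234  0.8145 -1.3192] T [ 0.0492 -0.0397  0.0678] q6 -1.7898842678648923
shift mm [  24.5225 -216.5006   -3.6156] spin 1.681393867109989
```

Call:
apply_moves:
  increments:
    - [[0.005, -0.043, -0.002, 0.8], [0.005, -0.043, -0.001, 0.8], [0.004, -0.043, -0.001, 0], [0.004, -0.043, 0, 0], [0.002, -0.035, 0, 0]]

```text
t: 3.8
tcp_pos: [0.5683, -0.1051, 0.1778]
tool_rot: [-0.094, 0.996, 0.003, -0.013]
force: [0.8, 0.5, -1.6]
finger_gap: 0.245
```

```bash
python3 - <<'E'
from h import *
togo([*tray(0,-.137),.185],100.82)
E
```

```text
t 3.8 tcp [ 0.5683 -0.1051  0.1778] jaw 100.76 tilt [-0.0261  0.0034 -0.9997] gap 0.245 F [ 0.8041  0.542  -1.6242] T [ 0.008  -0.0223  0.0334] q6 -2.127059240202565
shift mm [-4.4829 -1.6032 -7.3432] spin -0.05678943649752455
```

Call:
apply_moves:
  increments:
    - [[-0.004, -0.002, -0.007, 0], [0, 0, 0, 0]]

```text
t: 4.0
tcp_pos: [0.5728, -0.1118, 0.1821]
tool_rot: [-0.09, 0.996, 0.003, -0.014]
force: [-0.1, -0.2, -1.3]
finger_gap: 0.241
```

```bash
python3 - <<'E'
from h import *
togo([*tray(0,-.137),.185],100.82); print(manip.sense()["q"],manip.sense()["qd"])
for n in("top","scene"):
    p,d=manip.snapshot(n); np.savez(f"pics/{n}2.npz",p=p,d=d)
    cv2.imwrite(f"pics/{n}2.png",cv2.resize(p[110:310,180:430,::-1],None,fx=3,fy=3))
    togo([*tray(0,-.137),.185],100.82)
E
```

```text
t 4.0 tcp [ 0.5728 -0.1118  0.1821] jaw 100.32 tilt [-0.0282  0.0037 -0.9996] gap 0.2407 F [-0.0908 -0.2105 -1.2572] T [ 0.0235 -0.0581 -0.0302] q6 -2.1267399837962713
shift mm [-1.4103  5.8039 -2.8482] spin -0.4995263377213064
[-0.3814  0.6423  1.6252 -0.009   0.9017 -2.1267] [-0.0358  0.0383  0.021  -0.016  -0.0091 -0.0061]
t 4.05 tcp [ 0.5721 -0.1114  0.1816] jaw 100.38 tilt [-0.0299  0.0037 -0.9995] gap 0.2431 F [ 0.2789  0.1599 -2.012 ] T [-0.027  -0.0259  0.0381] q6 -2.1267951772581846
shift mm [-2.0049  5.2317 -3.4181] spin -0.4394497233673178
t 4.1 tcp [ 0.5717 -0.1102  0.1816] jaw 100.45 tilt [-0.0306  0.0043 -0.9995] gap 0.2437 F [ 0.5408 -0.0545 -1.4708] T [-0.0117  0.0669 -0.0201] q6 -2.126823552159695
shift mm [-2.1496  4.0685 -3.4112] spin -0.36797007816653604
```

View pics/scene2.png

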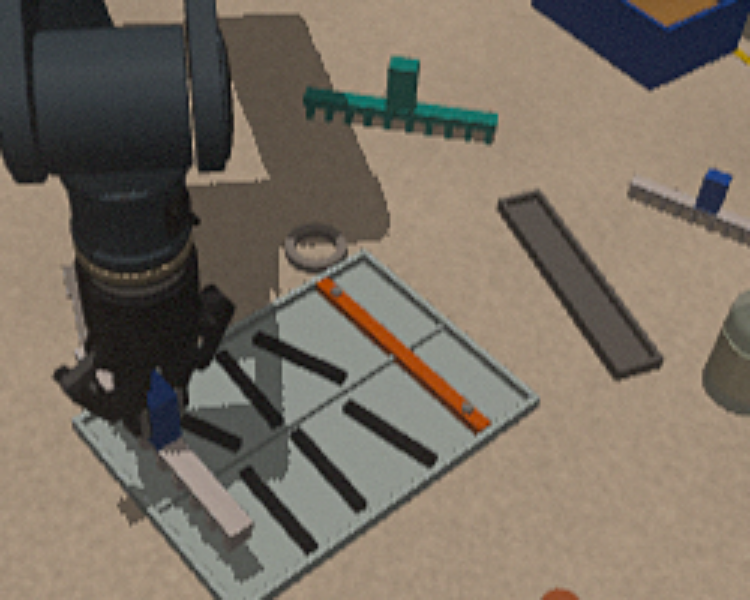

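View pics/top2.png

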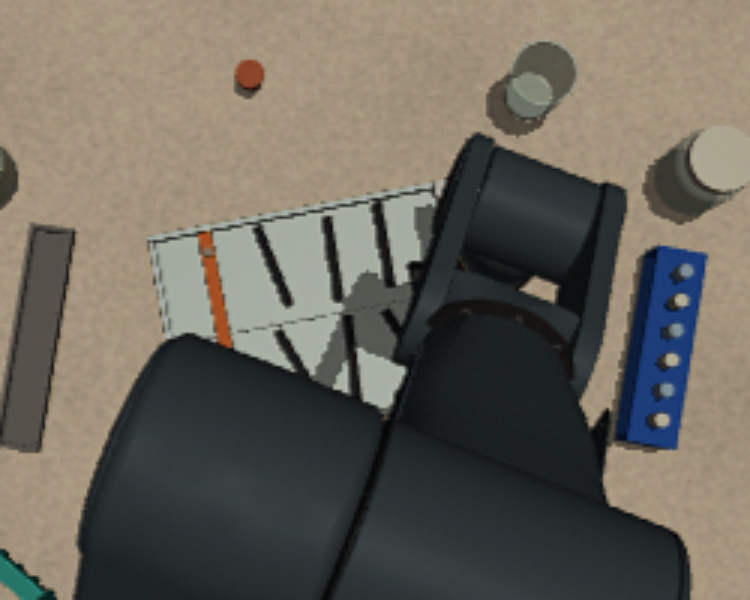

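Call:
apply_moves:
  increments:
    - [[0, 0, 0, 0], [0, 0, 0, 0], [0, 0, 0, 0], [0, 0, 0, 0], [0, 0, 0, 0]]

```text
t: 4.6
tcp_pos: [0.57, -0.1043, 0.1805]
tool_rot: [-0.095, 0.995, 0.005, -0.017]
force: [-0.5, -0.7, -0.7]
finger_gap: 0.244
```

```bash
python3 - <<'E'
from h import *
togo([*tray(0,-.137),.185],100.82); print(manip.sense()["q"],manip.sense()["qd"])
for n,(x0,y0,x1,y1) in dict(top=(176,180,211,266),scene=(342,170,402,240)).items():
    p=np.load(f"pics/{n}2.npz")["p"];hsv=cv2.cvtColor(p,cv2.COLOR_RGB2HSV).astype(int)
    w=np.zeros(p.shape[:2],bool); w[y0:y1,x0:x1]=1
    m=w&(((hsv[...,1]<44)&(hsv[...,2]<105))|(hsv[...,2]<70))
    m=bigblob(cv2.morphologyEx(m.astype(np.uint8),cv2.MORPH_CLOSE,np.ones((3,3))))
    print(n,rectfit(n,m,.014))
E
```

```text
t 4.6 tcp [ 0.57   -0.1043  0.1805] jaw 100.86 tilt [-0.0351  0.0065 -0.9994] gap 0.2437 F [-0.5175 -0.6767 -0.6947] T [ 0.0252 -0.0496  0.0111] q6 -2.126253248583804
shift mm [-2.7375 -2.0602 -4.6619] spin 0.03675229741770636
[-0.3712  0.6424  1.6328 -0.0085  0.9016 -2.1263] [ 0.009  -0.003   0.0015 -0.0008 -0.0011  0.0017]
top (array([524.7917, 322.4397]), np.float32(235.48412), np.float32(49.75572), np.float32(-8.265915))
scene (array([530.9355, 319.5782]), np.float32(241.6685), np.float32(55.769447), np.float32(-8.257767))
```

```bash
cat >> h.py <<'E'
def st(target=None,L=.113):
    """tips centre in tray frame (mm), z above tray floor at both ends, and shift/spin to a tips target (tray mm x,y,z above floor)"""
    s=manip.sense(); R=Ro.from_quat(s["tool_rot"]).as_matrix(); P=s["tcp_pos"]+L*R[:,2]
    c=totray(P)*1000; e=[ (P+k*.1*R[:,0]*np.sign(R[0,0]))[2]*1000-5 for k in(-1,1)]
    h=np.degrees(np.arctan2(R[1,1],R[0,1]))
    F=np.array([s["force"][:2]@TX,s["force"][:2]@TY,s["force"][2]])
    T=np.array([s["ft_torque"][:2]@TX,s["ft_torque"][:2]@TY,s["ft_torque"][2]])
    print(f"t {s['t']:.2f} tips tray",c,"z -x/+x end",np.round(e,1),"yaw err",round(h-100.82,2),"tilt",R[:2,2],"Ftray",F,"Ttray",T,"gap",round(s["finger_gap"],3))
    if target is not None:
        g=np.array([*tray(*(np.array(target[:2])/1000)),(target[2]+5)/1000]); print("  shift mm",R.T@(g-P)*1000,"spin",h-100.82)
E
python3 - <<'E'
from h import *
st([0,-137,12])
E
```

```text
t 4.60 tips tray [  -6.6544 -133.4147] z -x/+x end [65.9 59.2] yaw err 0.04 tilt [-0.0351  0.0065] Ftray [-0.6353 -0.5675 -0.6947] Ttray [ 0.0154 -0.0534  0.0111] gap 0.244
  shift mm [-8.3285 -4.247  50.2308] spin 0.03675229741769215
```

Call:
apply_moves:
  increments:
    - [[-0.008, -0.004, 0.005, 0], [0, 0, 0.02, 0], [0, 0, 0.015, 0]]

```text
t: 4.9
tcp_pos: [0.5808, -0.1072, 0.1413]
tool_rot: [-0.095, 0.995, 0.003, -0.013]
force: [-0.5, 0.3, -1.6]
finger_gap: 0.243
```

```bash
python3 - <<'E'
from h import *
st([0,-137,12])
E
```

```text
t 4.90 tips tray [   4.2182 -138.787 ] z -x/+x end [26.  20.8] yaw err 0.08 tilt [-0.0272  0.0035] Ftray [-0.4664  0.3809 -1.6478] Ttray [-0.0083  0.0511  0.0344] gap 0.243
  shift mm [ 3.9174  1.6951 11.5112] spin 0.07916374278325122
```

Call:
apply_moves:
  increments:
    - [[0.004, 0.001, 0.007, 0], [0, 0, 0.004, 0]]

```text
t: 5.1
tcp_pos: [0.5765, -0.1071, 0.1282]
tool_rot: [-0.095, 0.995, 0.003, -0.014]
force: [0.1, 0.9, -0.5]
finger_gap: 0.249
```

```bash
python3 - <<'E'
from h import *
st([0,-137,8])
p,d=manip.snapshot("scene"); np.savez("pics/scene3.npz",p=p,d=d)
cv2.imwrite("pics/scene3.png",cv2.resize(p[190:330,180:380,::-1],None,fx=4,fy=4,interpolation=cv2.INTER_CUBIC))
E
```

```text
t 5.10 tips tray [  -0.1136 -137.8104] z -x/+x end [13.   7.5] yaw err 0.07 tilt [-0.0288  0.0041] Ftray [ 0.2445  0.9008 -0.4781] Ttray [-0.0064 -0.0538  0.0093] gap 0.249
  shift mm [-0.1766  0.7889  2.2535] spin 0.07318737658384578
```

View pics/scene3.png

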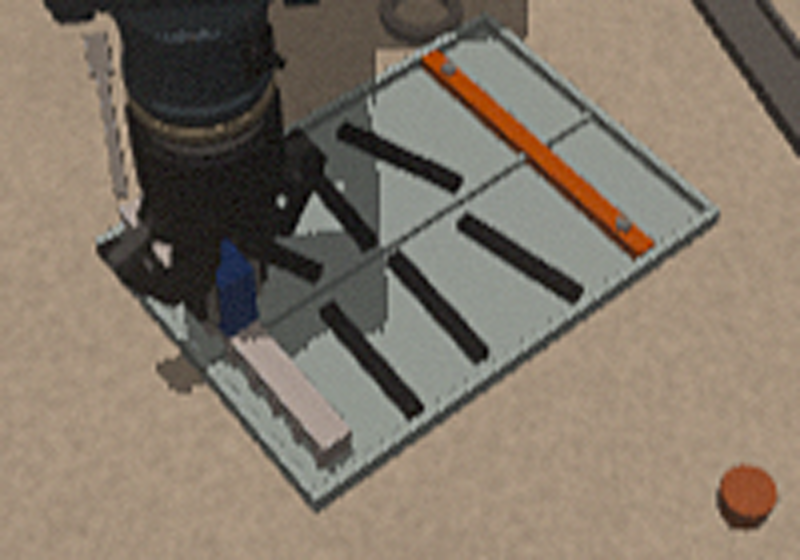

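```bash
python3 - <<'E'
from h import *
s=manip.sense();R=Ro.from_quat(s["tool_rot"]).as_matrix();P=s["tcp_pos"]+.113*R[:,2]
im=cv2.imread("pics/scene3.png")
def dr(X,col):
    for a in (proj("scene",X)-[180,190]+.5)*4: cv2.circle(im,tuple(int(v) for v in a),3,col,-1)
dr([P-.103*R[:,0]+k*.010*R[:,1]-.028*R[:,2] for k in(-1,1)],(0,255,0))
dr([P-.0995*R[:,0]+k*.010*R[:,1] for k in(-1,1)],(0,0,255))
dr([[*tray(a*.114,b*.161),.016] for a in(-1,1) for b in(-1,1)],(255,0,255))
cv2.imwrite("pics/o3.png",im)
E
```

```text
(no output)
```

View pics/o3.png

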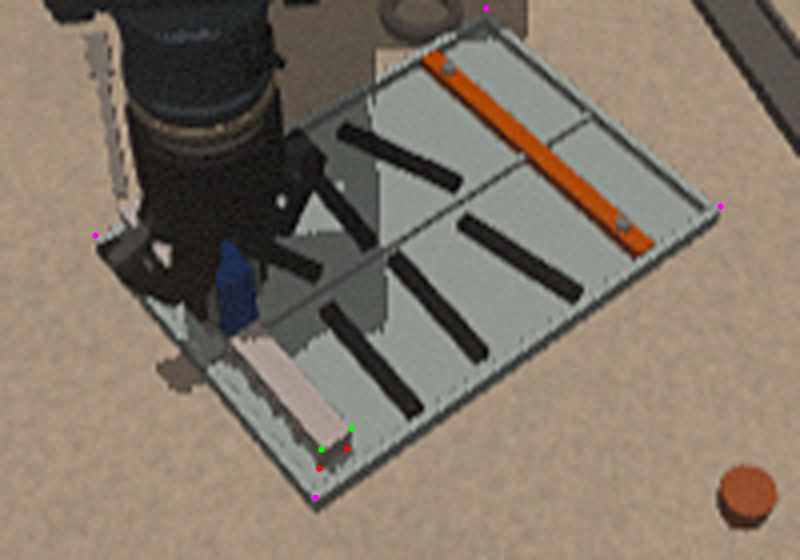

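Call:
apply_moves:
  increments:
    - [[0, 0, 0.004, 0], [0, 0, 0.003, 0]]

```text
t: 5.35
tcp_pos: [0.5774, -0.1076, 0.1212]
tool_rot: [-0.095, 0.995, 0.003, -0.013]
force: [-0.5, -0.0, -1.7]
finger_gap: 0.247
```

```bash
python3 - <<'E'
from h import *
st([0,-137,4])
E
```

```text
t 5.35 tips tray [   0.8745 -138.6015] z -x/+x end [5.8 0.7] yaw err 0.06 tilt [-0.0265  0.0032] Ftray [-0.5377  0.0844 -1.722 ] Ttray [ 0.0312 -0.0593 -0.0062] gap 0.247
  shift mm [ 0.891   1.6084 -0.7042] spin 0.06055787398959467
```

Call:
apply_moves:
  increments:
    - [[0, 0.001, 0.002, 0], [0, 0, 0.002, 0]]

```text
t: 5.55
tcp_pos: [0.5771, -0.1073, 0.1191]
tool_rot: [-0.095, 0.995, 0.002, -0.013]
force: [-8.2, -0.3, 14.6]
finger_gap: 0.243
```

```bash
python3 - <<'E'
from h import *
st([0,-137,1])
E
```

```text
t 5.55 tips tray [   0.747 -138.439] z -x/+x end [ 3.7 -1.3] yaw err 0.07 tilt [-0.0257  0.0017] Ftray [-8.1354  1.2501 14.6047] Ttray [0.1817 0.0481 0.0748] gap 0.243
  shift mm [0.7404 1.4387 0.205 ] spin 0.06823932812262967
```

Call:
apply_moves:
  increments:
    - [[0, 0, -0.0005, 0]]

```text
t: 5.65
tcp_pos: [0.5775, -0.1074, 0.1207]
tool_rot: [-0.095, 0.995, 0.002, -0.012]
force: [1.0, 0.1, -2.1]
finger_gap: 0.244
```

```bash
python3 - <<'E'
from h import *
st([0,-137,1])
E
```

```text
t 5.65 tips tray [   1.3408 -138.695 ] z -x/+x end [5.  0.4] yaw err 0.07 tilt [-0.0238  0.0012] Ftray [ 0.9958 -0.046  -2.0811] Ttray [-0.0669 -0.0136  0.0492] gap 0.244
  shift mm [1.2983 1.6866 1.7648] spin 0.06690059238633239
```

Call:
apply_moves:
  increments:
    - [[0.001, 0.005, -0.0008, 0], [0, 0.008, -0.0003, 0], [0, 0.008, -0.0003, 0]]

```text
t: 5.95
tcp_pos: [0.573, -0.0866, 0.123]
tool_rot: [-0.094, 0.996, 0.001, -0.011]
force: [-0.3, 1.2, -1.5]
finger_gap: 0.246
```

```bash
python3 - <<'E'
from h import *
st([0,-117,3])
E
```

```text
t 5.95 tips tray [   1.0282 -117.4824] z -x/+x end [7.1 2.9] yaw err -0.03 tilt [-0.0215  0.0005] Ftray [-0.0925  1.1896 -1.4616] Ttray [-0.0146  0.0377 -0.0168] gap 0.246
  shift mm [0.9857 0.4728 2.0445] spin -0.025185346137661213
```

Call:
apply_moves:
  increments:
    - [[0.0005, 0.008, 0.0015, 0], [0, 0.009, 0, 0], [0, 0.009, 0, 0], [0, 0.009, 0, 0]]

```text
t: 6.35
tcp_pos: [0.5647, -0.0482, 0.121]
tool_rot: [-0.095, 0.995, 0.002, -0.011]
force: [-0.8, -1.1, -1.4]
finger_gap: 0.244
```

```bash
python3 - <<'E'
from h import *
st([0,-80,3])
E
```

```text
t 6.35 tips tray [ -0.0318 -78.225 ] z -x/+x end [5.2 0.8] yaw err 0.05 tilt [-0.0229  0.0009] Ftray [-1.0084 -0.9648 -1.379 ] Ttray [-0.0867  0.0594 -0.0407] gap 0.244
  shift mm [-0.0302 -1.7751  0.0039] spin 0.05420116208645709
```

Call:
apply_moves:
  increments:
    - [[0, 0.008, -0.0005, 0], [0, 0.009, -0.0003, 0], [0, 0.009, -0.0003, 0], [0, 0.009, 0, 0]]

```text
t: 6.75
tcp_pos: [0.5575, -0.0104, 0.1223]
tool_rot: [-0.095, 0.995, 0.002, -0.011]
force: [0.2, -0.9, -2.0]
finger_gap: 0.244
```

```bash
python3 - <<'E'
from h import *
st([0,-40,3])
p,d=manip.snapshot("scene")
cv2.imwrite("pics/scene4.png",cv2.resize(p[190:330,180:380,::-1],None,fx=4,fy=4,interpolation=cv2.INTER_CUBIC))
st()
E
```

```text
t 6.75 tips tray [ -0.0534 -39.6877] z -x/+x end [6.5 2. ] yaw err 0.09 tilt [-0.023   0.0009] Ftray [ 0.0111 -0.908  -2.0481] Ttray [-0.0185 -0.0108 -0.0273] gap 0.244
  shift mm [-0.0817 -0.3191  1.2854] spin 0.09287764388621156
t 6.80 tips tray [ -0.6431 -37.9678] z -x/+x end [6.6 1.9] yaw err 0.13 tilt [-0.0243  0.0019] Ftray [-0.3895  1.0076 -1.5326] Ttray [-0.0087 -0.0095  0.0164] gap 0.243
```

View pics/scene4.png

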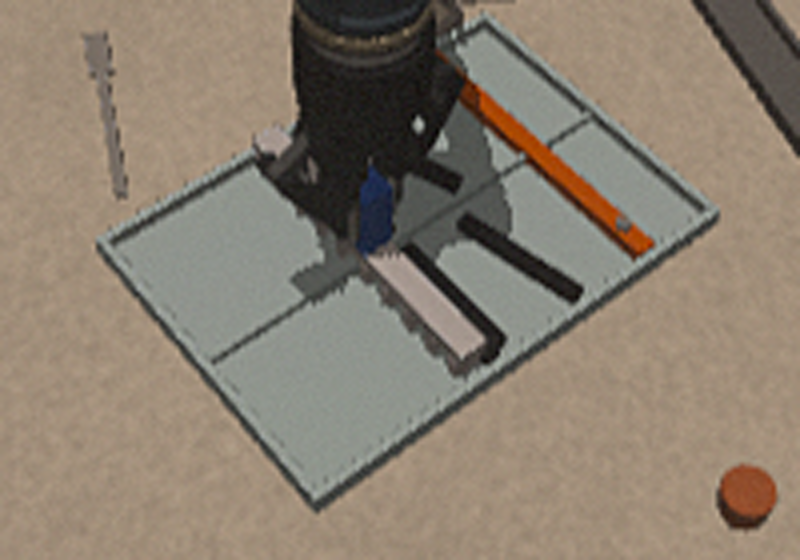

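Two of the +x lane rods are already lined up on the tines near (450,310) in the crop. No rods have been left behind the rake. I continue.

Call:
apply_moves:
  increments:
    - [[0, 0.008, 0.001, 0], [0, 0.008, 0, 0], [0, 0.008, 0, 0], [0, 0.008, 0, 0], [0, 0.007, 0, 0]]

```text
t: 7.3
tcp_pos: [0.5493, 0.0317, 0.1215]
tool_rot: [-0.095, 0.995, 0.002, -0.011]
force: [0.0, -0.6, -1.7]
finger_gap: 0.244
```

```bash
python3 - <<'E'
from h import *
st([0,40,3])
E
```

```text
t 7.30 tips tray [-0.2495  3.1987] z -x/+x end [5.8 1.3] yaw err 0.1 tilt [-0.023   0.0011] Ftray [-0.059  -0.5606 -1.7495] Ttray [-0.126   0.0301  0.012 ] gap 0.244
  shift mm [-0.3318 36.7974  0.7356] spin 0.10230344020366999
```

Call:
apply_moves:
  increments:
    - [[0, 0.006, 0, 0.1], [0, 0.006, 0, 0], [0, 0.005, 0, 0], [0, 0.004, 0, 0], [0, 0.004, 0, 0]]

```text
t: 7.8
tcp_pos: [0.5441, 0.0588, 0.1216]
tool_rot: [-0.095, 0.995, 0.002, -0.011]
force: [0.1, -0.4, -2.3]
finger_gap: 0.243
```

```bash
python3 - <<'E'
from h import *
st([0,40,3])
p,d=manip.snapshot("scene")
cv2.imwrite("pics/scene5.png",cv2.resize(p[190:330,200:400,::-1],None,fx=4,fy=4,interpolation=cv2.INTER_CUBIC))
st()
E
```

```text
t 7.80 tips tray [-0.272  30.8374] z -x/+x end [5.9 1.4] yaw err 0.03 tilt [-0.0231  0.0009] Ftray [ 0.0569 -0.4155 -2.3126] Ttray [-0.1461 -0.0033 -0.0586] gap 0.243
  shift mm [-0.2916  9.159   0.6758] spin 0.026743600270634715
t 7.85 tips tray [-0.4429 31.4721] z -x/+x end [5.9 1.3] yaw err 0.04 tilt [-0.0234  0.0013] Ftray [-0.1544  0.229  -1.6343] Ttray [-0.0056 -0.0455 -0.0248] gap 0.251
```

View pics/scene5.png

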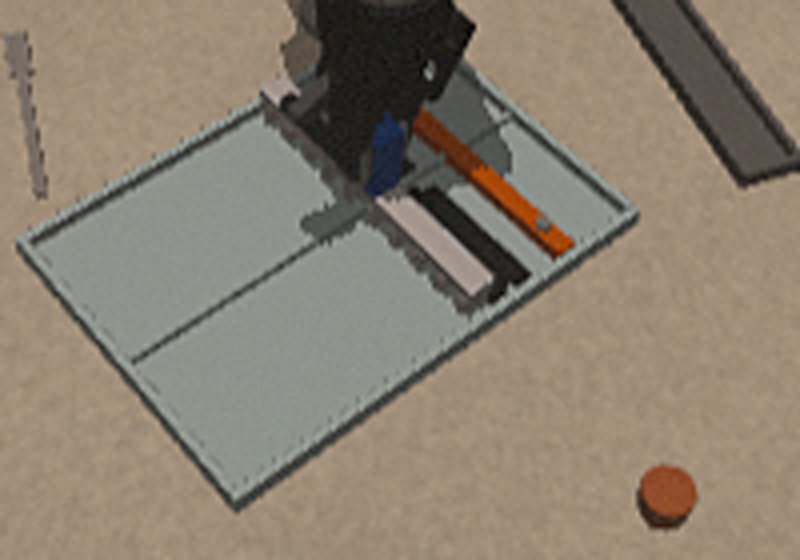

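Call:
apply_moves:
  increments:
    - [[0, 0.003, 0, 0], [0, 0.003, 0, 0], [0, 0.003, 0, 0], [0, 0.002, 0, 0], [0, 0.002, 0, 0]]

```text
t: 8.35
tcp_pos: [0.5413, 0.0727, 0.1216]
tool_rot: [-0.094, 0.995, 0.002, -0.012]
force: [0.4, -0.5, -1.0]
finger_gap: 0.244
```

```bash
python3 - <<'E'
from h import *
st([0,55,3])
E
```

```text
t 8.35 tips tray [-0.3846 45.0402] z -x/+x end [5.9 1.4] yaw err 0.01 tilt [-0.0233  0.0011] Ftray [ 0.252  -0.5799 -0.9665] Ttray [-0.1627  0.0301 -0.0122] gap 0.244
  shift mm [-0.4018  9.956   0.7058] spin 0.006382646555067595
```

Call:
apply_moves:
  increments:
    - [[0, 0.0015, 0, 0], [0, 0.001, 0, 0], [0, 0.001, 0, 0], [0, 0.001, 0, 0]]

```text
t: 8.75
tcp_pos: [0.5404, 0.0775, 0.1217]
tool_rot: [-0.094, 0.995, 0.002, -0.012]
force: [0.4, -0.4, -1.5]
finger_gap: 0.244
```

```bash
python3 - <<'E'
from h import *
st([0,55,3])
E
```

```text
t 8.75 tips tray [-0.3415 49.8982] z -x/+x end [6.  1.5] yaw err 0.01 tilt [-0.0232  0.001 ] Ftray [ 0.3258 -0.4653 -1.4705] Ttray [-0.2104  0.0356  0.0047] gap 0.244
  shift mm [-0.3588  5.0978  0.7326] spin 0.0074052646233013775
```

Call:
apply_moves:
  increments:
    - [[0, 0.001, 0, 0], [0, 0.001, 0, 0], [0, 0.001, 0, 0]]

```text
t: 9.05
tcp_pos: [0.5399, 0.0806, 0.1217]
tool_rot: [-0.094, 0.995, 0.002, -0.011]
force: [0.2, -1.1, -1.4]
finger_gap: 0.241
```

```bash
python3 - <<'E'
from h import *
st([0,55,3])
p,d=manip.snapshot("scene")
cv2.imwrite("pics/scene6.png",cv2.resize(p[190:310,260:400,::-1],None,fx=5,fy=5,interpolation=cv2.INTER_CUBIC))
st()
E
```

```text
t 9.05 tips tray [-0.2993 52.9951] z -x/+x end [6.  1.5] yaw err -0.01 tilt [-0.0232  0.001 ] Ftray [ 0.0064 -1.1318 -1.3638] Ttray [-0.135  -0.0005 -0.0192] gap 0.241
  shift mm [-0.3162  2.0009  0.758 ] spin -0.007773832667822944
t 9.10 tips tray [-0.363  53.2054] z -x/+x end [6.  1.4] yaw err 0.0 tilt [-0.0233  0.0011] Ftray [-0.0871  0.2542 -1.738 ] Ttray [-0.1109 -0.0261 -0.0248] gap 0.245
```

View pics/scene6.png

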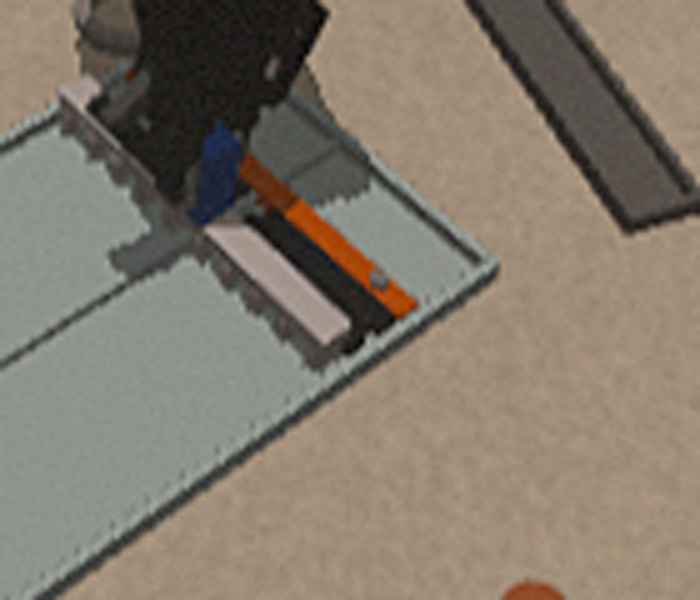

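Call:
apply_moves:
  increments:
    - [[0, 0.0005, 0, 0], [0, 0.0005, 0, 0]]

```text
t: 9.3
tcp_pos: [0.5397, 0.0813, 0.1217]
tool_rot: [-0.095, 0.995, 0.001, -0.011]
force: [0.0, -4.2, -1.8]
finger_gap: 0.242
```

Call:
apply_moves:
  increments:
    - [[0, 0.0005, 0, 0], [0, 0.0005, 0, 0]]

```text
t: 9.5
tcp_pos: [0.5397, 0.0814, 0.1217]
tool_rot: [-0.095, 0.995, 0.0, -0.011]
force: [-0.1, -4.5, -2.1]
finger_gap: 0.245
```

Call:
apply_moves:
  increments:
    - [[0, 0.0005, 0, 0], [0, 0.0005, 0, 0]]

```text
t: 9.7
tcp_pos: [0.5397, 0.0816, 0.1218]
tool_rot: [-0.095, 0.995, -0.0, -0.011]
force: [0.6, -4.7, -2.5]
finger_gap: 0.243
```

```bash
python3 - <<'E'
from h import *
st([0,56,3])
E
```

```text
t 9.70 tips tray [-0.2907 53.662 ] z -x/+x end [6.1 1.5] yaw err 0.05 tilt [-0.0226 -0.0026] Ftray [-0.3132 -4.7231 -2.5362] Ttray [-1.088   0.1258 -0.09  ] gap 0.243
  shift mm [-0.3108  2.3364  0.7954] spin 0.0507107850979196
```

Call:
apply_moves:
  increments:
    - [[0, 0.0007, 0, 0.03], [0, 0.0009, 0, 0.03]]

```text
t: 9.9
tcp_pos: [0.5396, 0.082, 0.1218]
tool_rot: [-0.095, 0.995, -0.001, -0.011]
force: [0.7, -6.7, -2.0]
finger_gap: 0.245
```

```bash
python3 - <<'E'
from h import *
st([0,56,3])
E
```

```text
t 9.90 tips tray [-0.2952 53.7173] z -x/+x end [6.1 1.6] yaw err 0.06 tilt [-0.0222 -0.005 ] Ftray [-0.5592 -6.7543 -2.0306] Ttray [-1.4575  0.2503 -0.1536] gap 0.245
  shift mm [-0.3169  2.2831  0.8508] spin 0.05784847193559983
```

Call:
apply_moves:
  increments:
    - [[0, 0.0011, 0, 0.1], [0, 0.0013, 0, 0.1]]

```text
t: 10.1
tcp_pos: [0.5396, 0.0824, 0.1219]
tool_rot: [-0.094, 0.995, -0.003, -0.011]
force: [-0.3, -7.4, -1.6]
finger_gap: 0.241
```

```bash
python3 - <<'E'
from h import *
st([0,56,3])
E
```

```text
t 10.10 tips tray [-0.2986 53.7339] z -x/+x end [6.2 1.6] yaw err 0.01 tilt [-0.0217 -0.0089] Ftray [-1.6503 -7.2396 -1.6183] Ttray [-1.7013  0.2189  0.0536] gap 0.241
  shift mm [-0.3197  2.2703  0.9055] spin 0.007728046013710355
```

Call:
apply_moves:
  increments:
    - [[0, 0.0016, 0, 0.03], [0, 0.0017, 0, 0.03]]

```text
t: 10.3
tcp_pos: [0.5395, 0.083, 0.122]
tool_rot: [-0.095, 0.995, -0.006, -0.011]
force: [-0.4, -10.3, -1.9]
finger_gap: 0.242
```

```bash
python3 - <<'E'
from h import *
st([0,56,3])
E
```

```text
t 10.30 tips tray [-0.2729 53.7634] z -x/+x end [6.3 1.7] yaw err 0.1 tilt [-0.0209 -0.0139] Ftray [ -2.3374 -10.0795  -1.9293] Ttray [-1.9877  0.2777 -0.2047] gap 0.242
  shift mm [-0.2996  2.246   0.9934] spin 0.09526271208312664
```

Call:
apply_moves:
  increments:
    - [[0, 0.0016, 0, 0.1], [0, 0.0016, 0, 0.08], [0, 0.0016, 0, 0.08], [0, 0.0016, 0, 0.08]]

```text
t: 10.7
tcp_pos: [0.5393, 0.0841, 0.1221]
tool_rot: [-0.095, 0.995, -0.011, -0.011]
force: [0.7, -8.6, -0.7]
finger_gap: 0.246
```

```bash
python3 - <<'E'
from h import *
st([0,56,3])
E
```

```text
t 10.70 tips tray [-0.308  53.7322] z -x/+x end [6.5 1.8] yaw err 0.06 tilt [-0.0197 -0.0236] Ftray [-0.9432 -8.5947 -0.6807] Ttray [-1.8483  0.2443 -0.1075] gap 0.246
  shift mm [-0.3369  2.2898  1.1169] spin 0.0569226341788891
```

Call:
apply_moves:
  increments:
    - [[0, 0.0018, 0, 0.08], [0, 0.0018, 0, 0.08], [0, 0.0018, 0, 0.06]]

```text
t: 11.0
tcp_pos: [0.5392, 0.085, 0.1223]
tool_rot: [-0.095, 0.995, -0.015, -0.011]
force: [0.3, -9.6, -1.4]
finger_gap: 0.245
```

```bash
python3 - <<'E'
from h import *
st([0,56,3])
E
```

```text
t 11.00 tips tray [-0.3183 53.7292] z -x/+x end [6.8 1.9] yaw err 0.07 tilt [-0.0187 -0.0317] Ftray [-1.4655 -9.4532 -1.3598] Ttray [-1.9788  0.2141 -0.1354] gap 0.245
  shift mm [-0.3525  2.3069  1.281 ] spin 0.07186833202287346
```

Call:
apply_moves:
  increments:
    - [[0, 0.0019, 0, 0.08], [0, 0.0019, 0, 0.08], [0, 0.0019, 0, 0.08], [0, 0.0019, 0, 0.08], [0, 0.0019, 0, 0.08]]

```text
t: 11.5
tcp_pos: [0.5391, 0.0866, 0.1225]
tool_rot: [-0.095, 0.995, -0.022, -0.011]
force: [-0.2, -9.6, -2.0]
finger_gap: 0.248
```

```bash
python3 - <<'E'
from h import *
st([0,56,3])
p,d=manip.snapshot("scene")
cv2.imwrite("pics/scene7.png",cv2.resize(p[190:310,260:400,::-1],None,fx=5,fy=5,interpolation=cv2.INTER_CUBIC))
st()
E
```

```text
t 11.50 tips tray [-0.3104 53.6819] z -x/+x end [7.2 2.1] yaw err 0.07 tilt [-0.0171 -0.0459] Ftray [-1.9665 -9.4406 -2.0406] Ttray [-2.0136  0.2262 -0.0697] gap 0.248
  shift mm [-0.3519  2.3835  1.5134] spin 0.07075282123331306
t 11.55 tips tray [-0.3177 53.6756] z -x/+x end [7.2 2.1] yaw err 0.07 tilt [-0.0171 -0.046 ] Ftray [-1.1791 -9.9581 -2.1489] Ttray [-2.1617  0.1995 -0.0782] gap 0.242
```

View pics/scene7.png

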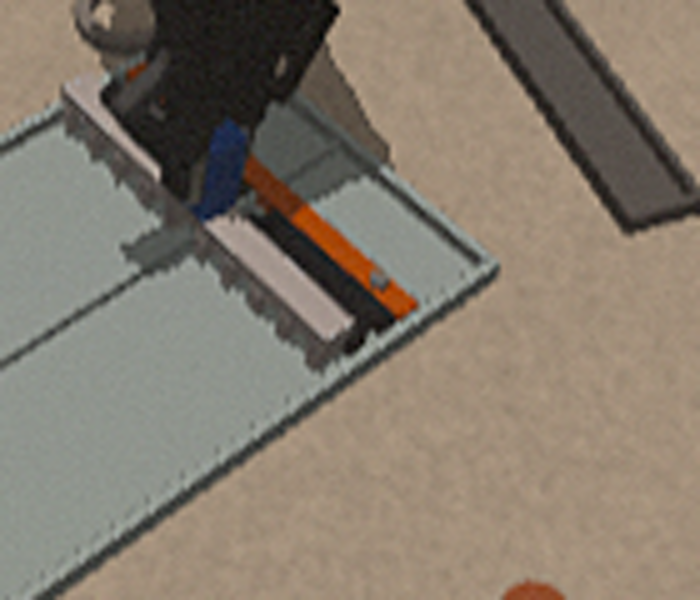

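Rake force held between 9.4 and 10 N for over 0.5 s, with the rake stationary. Now I back off slowly and lift.

Call:
apply_moves:
  increments:
    - [[0, -0.0015, 0, 0], [0, -0.004, 0, 0], [0, -0.008, 0, 0], [0, -0.012, 0, 0], [0, -0.012, 0, 0]]

```text
t: 12.05
tcp_pos: [0.5455, 0.0506, 0.1239]
tool_rot: [-0.095, 0.995, -0.02, -0.011]
force: [0.8, -1.0, -1.8]
finger_gap: 0.245
```

```bash
python3 - <<'E'
from h import *
st([0,10,3])
E
```

```text
t 12.05 tips tray [-0.8414 17.6115] z -x/+x end [8.7 3.4] yaw err 0.12 tilt [-0.0188 -0.0421] Ftray [ 0.5465 -1.1373 -1.7923] Ttray [ 0.0601  0.0246 -0.0205] gap 0.245
  shift mm [-0.9129 -7.4923  3.3192] spin 0.12394485250922571
```

Call:
apply_moves:
  increments:
    - [[0, -0.005, -0.01, 0], [0, -0.002, -0.025, 0], [0, -0.001, -0.03, 0], [0, 0, -0.01, 0]]

```text
t: 12.45
tcp_pos: [0.5485, 0.0417, 0.2012]
tool_rot: [-0.092, 0.995, -0.019, -0.013]
force: [1.5, -0.3, -2.0]
finger_gap: 0.245
```

```bash
python3 - <<'E'
from h import *
st([0,10,75])
p,d=manip.snapshot("scene")
cv2.imwrite("pics/scene8.png",cv2.resize(p[190:310,260:400,::-1],None,fx=5,fy=5,interpolation=cv2.INTER_CUBIC))
E
```

```text
t 12.45 tips tray [0.0654 8.5429] z -x/+x end [86.3 80.3] yaw err -0.18 tilt [-0.0228 -0.0409] Ftray [ 1.4556 -0.6316 -2.0064] Ttray [ 0.0209 -0.0827 -0.0054] gap 0.245
  shift mm [-0.177   1.7543  8.2281] spin -0.17947229477897508
```

View pics/scene8.png

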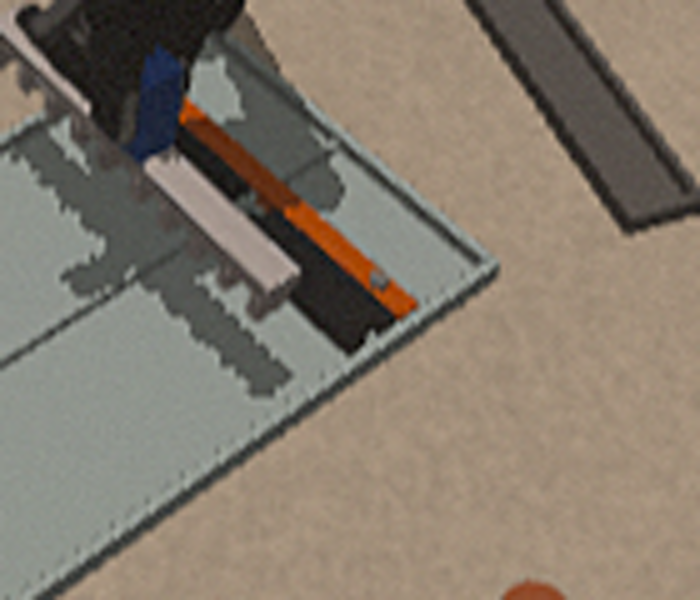

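```bash
cat >> h.py <<'E'
def rest(zmm,p=(.5265,.3225),jaw=82.3,L=.113):
    s=manip.sense(); R=Ro.from_quat(s["tool_rot"]).as_matrix(); P=s["tcp_pos"]+L*R[:,2]
    h=np.degrees(np.arctan2(R[1,1],R[0,1])); g=np.array([*p,.005+zmm/1000])
    print(f"t {s['t']:.2f} tips",P*1000,"shift mm",R.T@(g-P)*1000,"spin",h-jaw,"tilt",R[:2,2],"F",s["force"],"T",s["ft_torque"],"q6",s["q"][5])
E
python3 - <<'E'
from h import *
rest(60)
E
```

```text
t 12.50 tips [546.2414  37.1597  88.7842] shift mm [-33.7104 284.7505  12.4593] spin 18.350173797953204 tilt [-0.0219 -0.0411] F [-0.1423 -0.7234 -1.0973] T [ 0.0245 -0.0282 -0.0345] q6 -1.8291970624714557
```

Call:
apply_moves:
  increments:
    - [[-0.005, 0.042, 0, 5], [-0.008, 0.042, 0, 5], [-0.012, 0.042, 0.001, 5], [-0.014, 0.042, 0.001, 3], [-0.015, 0.042, 0.001, 0]]

```text
t: 13.0
tcp_pos: [0.599, 0.2477, 0.187]
tool_rot: [0.077, 0.997, -0.023, -0.012]
force: [0.2, -0.3, -1.4]
finger_gap: 0.239
```

```bash
python3 - <<'E'
from h import *
rest(50)
E
```

```text
t 13.00 tips [595.9122 242.823   74.158 ] shift mm [80.3831 69.0115 17.5921] spin -1.0546084155040063 tilt [-0.0277 -0.0434] F [ 0.2038 -0.2755 -1.4159] T [-0.0124 -0.0631  0.0089] q6 -1.1626240349574757
```

Call:
apply_moves:
  increments:
    - [[0.036, 0.008, 0, -0.5], [0.03, 0.015, 0, -0.5], [0.012, 0.025, 0.002, 0], [0.002, 0.018, 0.003, 0], [0, 0.003, 0.005, 0]]

```text
t: 13.5
tcp_pos: [0.5295, 0.3354, 0.1688]
tool_rot: [0.065, 0.998, -0.022, -0.012]
force: [0.6, 0.6, -1.2]
finger_gap: 0.245
```

```bash
python3 - <<'E'
from h import *
rest(15)
E
```

```text
t 13.50 tips [526.5239 330.5595  55.9242] shift mm [-1.7651 -6.3501 36.2225] spin 0.28765395266768223 tilt [-0.0264 -0.0425] F [ 0.612   0.5838 -1.2351] T [-0.0033 -0.0547 -0.0071] q6 -1.023165236618041
```

Call:
apply_moves:
  increments:
    - [[-0.001, -0.006, 0.01, 0.3], [0, 0, 0.01, 0]]

```text
t: 13.7
tcp_pos: [0.5304, 0.3275, 0.1475]
tool_rot: [0.067, 0.997, -0.022, -0.011]
force: [-0.2, 0.1, -1.4]
finger_gap: 0.243
```

```bash
python3 - <<'E'
from h import *
for n,(x0,y0,x1,y1) in dict(top=(170,160,350,280),scene=(200,150,410,310)).items():
    p,d=manip.snapshot(n); np.savez(f"pics/{n}9.npz",p=p,d=d)
    s=4 if n=="top" else 3.6
    cv2.imwrite(f"pics/{n}9.png",cv2.resize(p[y0:y1,x0:x1,::-1],None,fx=s,fy=s,interpolation=cv2.INTER_CUBIC))
rest(15)
E
```

```text
t 13.80 tips [526.3435 322.249   33.4997] shift mm [-0.4207  0.9087 13.4658] spin -0.02594219735367176 tilt [-0.0284 -0.0439] F [-0.7323  0.6495 -1.9833] T [0.0243 0.0084 0.0163] q6 -1.0265989269966775
```

View pics/top9.png

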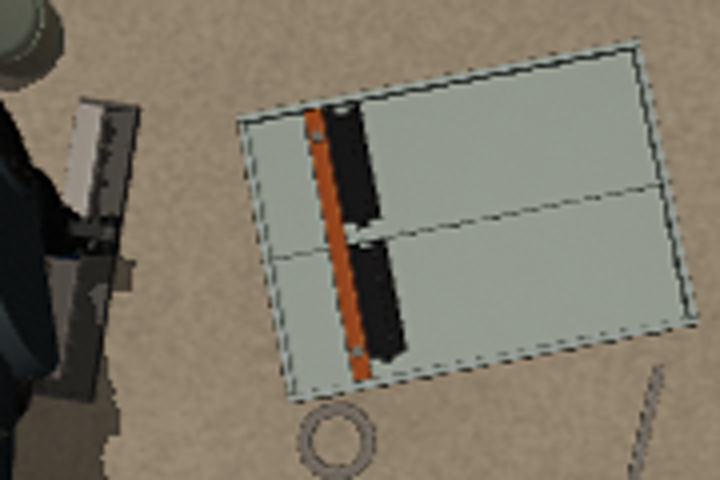

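View pics/scene9.png

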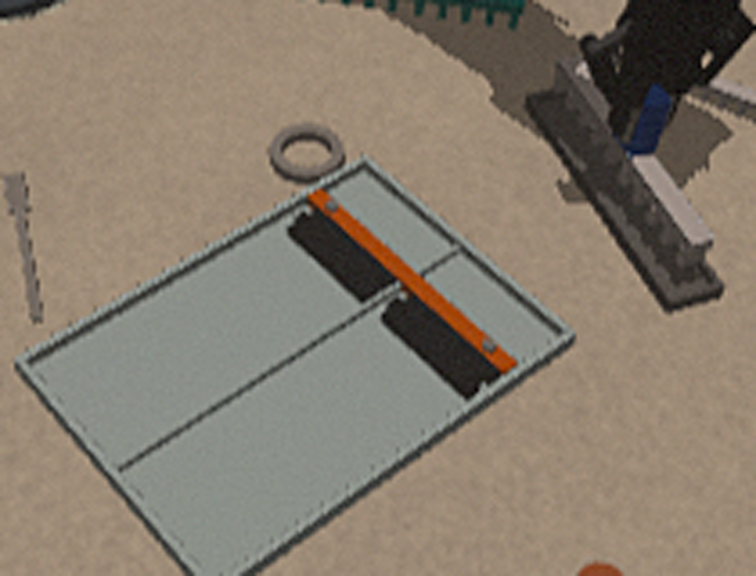

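Both rows are tight and flush on the bar in both views: top crop around (355,165) and (380,300), scene crop around (345,258) and (440,345). Now I lower the rake into its rest.

Call:
apply_moves:
  increments:
    - [[0, 0.001, 0.008, 0], [0, 0, 0.008, 0], [0, 0, 0.005, 0]]

```text
t: 14.1
tcp_pos: [0.531, 0.3253, 0.1243]
tool_rot: [0.069, 0.997, -0.023, -0.012]
force: [-0.2, 0.4, -0.9]
finger_gap: 0.243
```

```bash
python3 - <<'E'
from h import *
rest(3)
p,d=manip.snapshot("scene")
cv2.imwrite("pics/scene10.png",cv2.resize(p[150:250,330:420,::-1],None,fx=6,fy=6,interpolation=cv2.INTER_CUBIC))
E
```

```text
t 14.10 tips [527.9305 320.3458  11.4324] shift mm [1.6453 2.0943 3.3727] spin -0.23566879436435784 tilt [-0.0268 -0.0434] F [-0.1743  0.3719 -0.9447] T [ 0.0547  0.0097 -0.0592] q6 -1.0244034984105803
```

View pics/scene10.png

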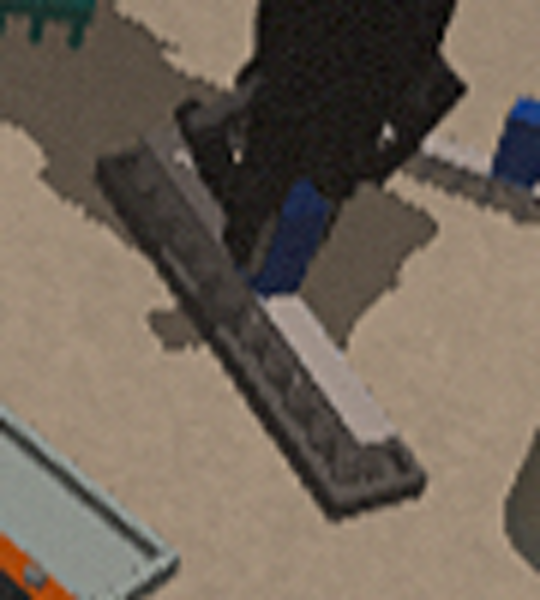

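Call:
apply_moves:
  increments:
    - [[0.001, 0.002, 0.0025, 0], [0, 0, 0.001, 0]]

```text
t: 14.35
tcp_pos: [0.5298, 0.327, 0.1199]
tool_rot: [0.07, 0.997, -0.023, -0.013]
force: [-3.3, 1.6, 3.7]
finger_gap: 0.246
```

```bash
python3 - <<'E'
from h import *
rest(2)
E
```

```text
t 14.35 tips [526.5817 322.0431   7.0223] shift mm [0.1441 0.4417 0.0045] spin -0.26185203848491767 tilt [-0.0283 -0.0439] F [-3.3352  1.6329  3.6848] T [-0.0355  0.0748 -0.0177] q6 -1.0204740847976
```

Call:
apply_moves:
  increments:
    - [[0, 0, 0, 0], [0, 0, 0, 0], [0, 0, 0, 0]]
  fingers: 0.4
  newtons: 20

```text
t: 14.65
tcp_pos: [0.5304, 0.3277, 0.1211]
tool_rot: [0.069, 0.997, -0.022, -0.011]
force: [0.0, -0.5, 0.7]
finger_gap: 0.397
```

Call:
apply_moves:
  increments:
    - [[0, 0, -0.002, 0], [0, 0, -0.002, 0], [0, 0, 0, 0], [0, 0, 0, 0]]
  fingers: 1

```text
t: 15.05
tcp_pos: [0.5311, 0.3282, 0.1263]
tool_rot: [0.069, 0.997, -0.022, -0.01]
force: [-1.4, 0.4, -0.3]
finger_gap: 0.997
```

```bash
python3 - <<'E'
from h import *
rest(2); print(manip.sense()["finger_gap"])
p,d=manip.snapshot("scene")
cv2.imwrite("pics/scene11.png",cv2.resize(p[150:250,330:420,::-1],None,fx=6,fy=6,interpolation=cv2.INTER_CUBIC))
E
```

```text
t 15.05 tips [528.3831 323.4222  13.48  ] shift mm [ 1.6225 -0.8791  6.5561] spin -0.21379225068717744 tilt [-0.0237 -0.0423] F [-1.4292  0.4155 -0.2763] T [ 0.0595 -0.0288 -0.0304] q6 -1.0207650365153509
0.9965872589555809
```

View pics/scene11.png

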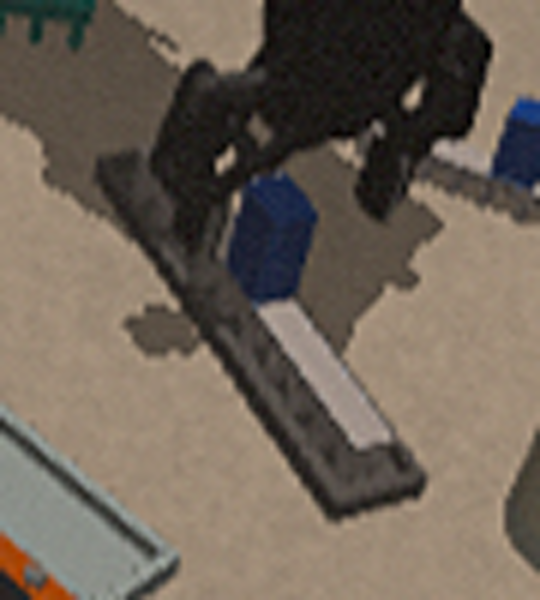

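The rake stands in its rest with its handle upright at (272,240) in the crop and the fingers clear on both sides. I withdraw straight up.

Call:
apply_moves:
  increments:
    - [[0, 0, -0.01, 0], [0, -0.001, -0.03, 0], [0, -0.001, -0.04, 0], [0, 0, -0.045, 0], [0, 0, -0.03, 0]]

```text
t: 15.6
tcp_pos: [0.5323, 0.3317, 0.2824]
tool_rot: [0.069, 0.997, -0.025, -0.017]
force: [-0.4, 0.1, 0.5]
finger_gap: 1.001
```

Call:
apply_moves:
  increments:
    - [[0.04, 0, -0.01, 0], [0.04, 0, 0, 0], [0.04, 0, 0, 0], [0.02, 0, 0, 0], [0, 0, 0, 0]]

```text
t: 16.1
tcp_pos: [0.3934, 0.353, 0.3067]
tool_rot: [0.071, 0.997, -0.02, -0.007]
force: [-0.5, -0.6, 0.4]
finger_gap: 0.998
```

```bash
python3 - <<'E'
from h import *
for n in("top","scene"):
    p,d=manip.snapshot(n); np.savez(f"pics/{n}12.npz",p=p,d=d)
    cv2.imwrite(f"pics/{n}12.png",p[:,:,::-1])
p=np.load("pics/top12.npz")["p"];hsv=cv2.cvtColor(p,cv2.COLOR_RGB2HSV).astype(int)
w=np.zeros(p.shape[:2],bool);w[180:255,245:285]=1
m=(w&(hsv[...,2]<60)&(hsv[...,1]<100)).astype(np.uint8)
n,l,s,c=cv2.connectedComponentsWithStats(m)
for i in range(1,n):
    if s[i,4]>60:
        r=rectfit("top",l==i,.015); print(s[i,4],r,totray(r[0]/1000)*1000)
print(manip.sense()["tcp_pos"],manip.sense()["force"])
E
```

```text
262 (array([590.5083, 116.6202]), np.float32(101.03305), np.float32(30.869682), np.float32(10.816803)) [58.7484 78.2834]
259 (array([483.5977,  96.0979]), np.float32(95.85847), np.float32(30.90145), np.float32(11.473061)) [-50.114   78.1957]
[0.3964 0.3531 0.3066] [ 0.2317 -0.3376 -0.0289]
```

View pics/top12.png

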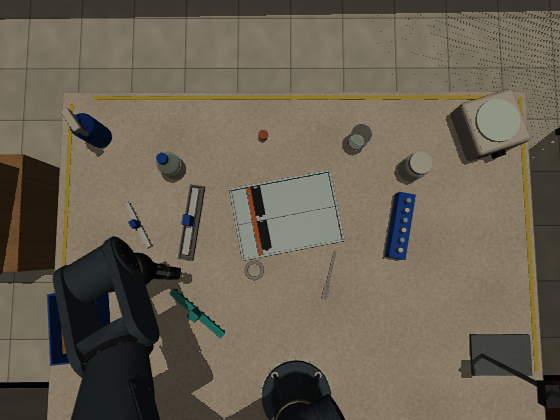

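View pics/scene12.png

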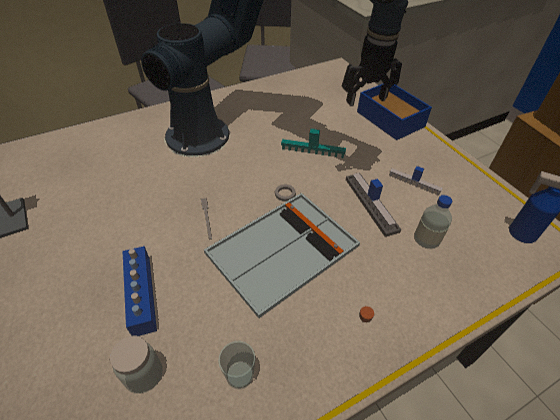

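The final views show both rows 31 mm deep and parallel to the bar at (258,217) in the top view. The rake stands in its rest at (190,222), and the other objects appear unmoved. I hand in.

```bash
python3 -c "
from station import manip
print(manip.sign_off())"
```

```text
the job is handed in; nothing more can be done
None
```

The rods are combed up against the orange bar as two tight rows of three. The rake is back in its rest, and I handed the job in at about 16 s.

- **Push:** By touch, the bar face lies about 94 mm along tray +y. I ramped the push up and held about 10 N against both rows. The force readings were 8.6–10.3 N over the last 1.2 s and 9.4–10.0 N over the final 0.55 s. The wrist moment, where a one-sided push would show, put the load at roughly 5.5 N and 4 N per row at the end. For a moment during the ramp-up it was about 7 N on one row.
- **Rows:** In the last top picture each row measures 31 mm deep, which is what three touching rods should give. They lie parallel to the bar at 10.8° and 11.5°, against 10.8° for the bar. The rods within a row are staggered end to end by a few millimetres.
- **Rake and bench:** The rake stands upright in its rest, released, and the arm is clear of everything. By eye, nothing else on the bench moved.

**Less clean points:**
- While lowering the rake, one end touched the tray floor at about 16 N, under the 20 N limit.
- The wrist drifted off vertical by 1–2.6° during the work, so the rake pushed slightly tilted and was set down with one end first.
- The two cameras disagreed by a few millimetres on the tray and the rest.

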